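# Roll the gilded roller to the taped groove

### The arm

A 6-joint arm with a two-finger parallel gripper is mounted at the origin on the work surface. World frame = base frame: x ahead of the robot, y to its left, z up, the work surface at z = 0. Lengths are in m, angles in rad, forces in N, time in s.
With the tool pointing down it reaches from about 0.25 to 0.775 m from the base axis. Payload 4 kg.
Tool frame: the origin (TCP) lies between the finger pads; the fingertips stand 25 mm ahead of it and the grasp point (between the pads) lies 6 mm ahead of it (robot.tip_reach is the distance from the TCP to the fingertips, in m); z points along the fingers, y is the line along which they close (so a half turn about z gives the same grasp; the last joint's range is limited). The gripper opens to 94 mm and grips with 3 to 60 N. Pads are 16 mm wide; open, the fingers measure 119 mm over their backs; the gripper's body (75 mm by 177 mm) begins 78 mm behind the grasp point.
Start: joints at [-1.247, 0.087, 1.371, -0, 1.684, -0.103], TCP at [0.228, -0.501, 0.231] pointing down, gripper open.
Joint ranges: [-3.1, 3.1], [-0.76, 2.03], [0.27, 2.55], [-1.08, 4.22], [0.17, 2.65], [-2.57, 2.57]. Speed limits (rad/s): [2.79, 2.79, 3.14, 3.14, 3.14, 3.14].

### API

Orientations are given as [roll, pitch, yaw] about the fixed x, y, z axes, in that order (R = Rz(yaw) Ry(pitch) Rx(roll)).
In Python, from bench import sensors, snapshot, camera_info, ticket, robot gives the robot as it stands.
- The arm moves only by the tool arm_command, never from a script. Its argument "plan" is a list of rows, each an object with "grip": the closure, from -1 (fully open) to 1 (shut); "slide": the shift along the tool's x, y, z normalised to -1 to 1, where 1 is 500 mm, a list of three; "spin": the turn about the tool's z normalised to -1 to 1, where 1 is 5 degrees. A call has 1 to 10 rows; each row shifts and turns the commanded pose from where the row before left it, along the tool's axes as they then stand; what a row does not reach is not made up. A row lasts 1/8 s, in which the tool goes at most 62.5 mm and 10.7 degrees, less where a joint would pass 70% of its speed; a pose out of reach is approached as far as the arm can. A call with a number of a shift or a turn outside -1 to 1 is refused whole. A call with a gripper value outside its range is refused whole. The fingers move at their own pace and stop on an object; the grip force is fixed at half the most. Time passes only in rows, so rows that do not move let the fingers close. It gives the time, the measured TCP pose, the force, the opening and the grip force at its end, in the units of the state.
- sensors.get_obs(): the state, without advancing time (a new reading comes with each control period).
- snapshot(name): name is "scene" or "top" or "wrist"; returns the picture (384x512x3 uint8, red, green, blue); there is no depth.
- camera_info(name): a dict with "fx", "fy", "cx", "cy" (pixels), "k1" (the pictures are not rectified: a ray, as slopes to the right and down, at radius r is drawn at 1 + k1 r^2 times it, then the intrinsics apply), "position" and "rotation" of the camera in the world. Camera axes: x right, y up, looking along -z (the intrinsics and any distortion apply to the point x, -y, -z); pixel columns grow to the right and rows downward; lengths in m; the calibration is good to about 2 mm. A picture is of the moment at which its call begins: read the wrist's pose just before it. camera_info takes no time and is no camera call; for the wrist camera it gives the pose at the moment of the call.
- ticket.close_job(): hands the job in; it is judged then, once.
The state is a dict: "time": time; "joint_positions": joint angles; "qvel": joint speeds; "joint_torque": joint torques, N m; "tool_pos": TCP position; "ee_rot": TCP orientation; "wrist_force": force on the tool from outside, world axes, zero at the start; "wrist_torque": the same for the moment, N m; "width": finger opening in m; "finger_force": force on a finger pad.
Only numpy, scipy, OpenCV 4.12 (cv2) and the standard library are available. Lean on these libraries where they do the work, as an engineer would, in place of code of your own. Each camera call takes 0.05 s, during which the arm holds its last target. There are 200 camera calls.

### The job

On the wooden rack lies a freshly gilded roller, its still white strip hidden underneath. Press lightly on the top of the roller with the fingertips and roll it along the grooves, without lifting or sliding it and without reaching down beside it, until it rests in the middle groove marked with blue tape with its white strip facing up. Do not press hard on the fresh gold, leave the red neighbour roller, the jar, the bowl and the brush alone, and let go at the end.

Things in the scene. Friction and masses are not known exactly. Their poses are not given: they have to be found in the camera images.
- rack: fixed wooden rack, 176 x 276 mm, on rubber feet 4 to 16 mm high (differs each time); origin under the centre of its base board, on top of the feet, z up. Five shallow V grooves run along its x, at y = -92, -46, 0, 46, 92 mm, ridges about 5 mm high midway between; rollers roll along y, either way. Two rails 22 mm wide at x = -50, 50 mm. Fences 42 mm high all round, inner side faces at x = -75, 75 mm
- rack_mark (a point): where the centre of a roller seated in the middle groove lies, between blue tapes on the side fences, 55 mm above the rack's origin; axes as the rack's. A seated roller's top is 85 mm above the rack's origin; on a ridge it is about 4 mm higher, so the pressing fingertips must rise and sink with it
- roller: gold roller, hard, 60 mm diameter, 140 mm long, 0.2 to 0.5 kg, origin at its centre, x along its axis. Starts seated in one of the end grooves (either), white strip down. It turns freely: off a groove's bottom it rolls down and rocks for a second or two. 3 to 12 N on top rolls it over a ridge; 25 N spoils the gold, and 1 mm too deep may be too much
- roller_strip (a point): middle of the white strip (24 mm wide, along the whole length), on the surface 30 mm from the axis. Rolled without slipping from an end groove to the middle one, the roller makes half a turn and the strip comes up
- neighbour: plain brick-red roller of the same size, origin at its centre, seated in the other end groove; leave it there
- bole_jar: jar with white cap, 64 mm diameter, 85 mm high, origin under its base; bystander
- size_bowl: white bowl, 100 mm wide, 45 mm high, origin under its base; bystander
- leaf_brush: brush lying on the bench along its x axis; bystander
Things that resemble listed ones, but are neither listed nor needed, are in the scene too. There is more than one size of the roller; the one meant has the size given above.

How it is judged:
On the way:
1. the roller is between its first groove and the taped one, under the pressing fingertips (horizontal distance between roller and rack_mark between 0.015 and 0.078 m and contact force between the fingers and roller above 0.5 N), for 0.05 s.
At the end, for the whole second after the job is handed in: The roller lies at rest in the taped middle groove: centre within 8 mm of the mark, axis within 0.12 rad of the groove, white strip up (its middle at least 22.5 mm above the roller's axis, about 40 degrees off at most). Neighbour, jar, bowl and brush within 15 mm of their starts (distance between roller and rack_mark below 0.008 m and angle between the x axis of roller and the x axis of rack, either way round below 0.12 rad and z of roller_strip in the frame of rack_mark above 0.0225 m and linear speed of roller below 0.03 m/s and distance of each of neighbour, bole_jar, size_bowl, leaf_brush from where it was at the start of the episode below 0.015 m); the robot touches nothing.
It fails at once if the fresh gold is pressed with more than 25 N (contact force between the fingers and roller above 25 N).
It fails at once if the roller is lifted off the rack (its axis more than 70 mm above the rack's origin; it is 59 mm on a ridge) (z of roller in the frame of rack above 0.07 m).
It fails at once if the fingers reach down beside the roller: they touch it while the grasp point between the pads is below the level of its top (contact force between the fingers and roller above 0.5 N and z of the grasp point in the frame of rack below 0.0846702 m).
It fails at once if a bystander is disturbed by more than 15 mm (distance of any of neighbour, bole_jar, size_bowl, leaf_brush from where it was at the start of the episode above 0.015 m).
It also fails if it takes over 64 s, if anything falls off the work surface, if the arm or the gripper's body presses on something with over 40 N, if the wrist force passes 120 N, or if a joint passes its speed limit or range.

## Working session

There is one attempt and no reset: what is moved stays moved. The work goes in short steps, Python scripts to look and compute and a tool call to move; the robot and the scene stay as the last step left them, time stands still between calls to the robot, and variables do not carry over. Pictures are saved under pics/ and viewed, at most 10 in all, crops included, and the job is handed in when it is done.

Besides the shell and the picture viewer there is one more tool, called after ">>>" by a JSON object that holds its "fn" and its "kwargs", one argument or row to a line. arm_command: Moves the arm, as the interface text tells. Scaled input: -1 to 1 covers 500 mm each way for a shift and 5 degrees each way for a turn. Its arguments: {"type":"object","properties":{"plan":{"type":"array","items":{"type":"object","properties":{"grip":{"type":"number"},"slide":{"type":"array","items":{"type":"number"}},"spin":{"type":"number"}}}}},"required":["plan"]}

```bash
ls; mkdir -p pics; python3 - <<'E'
from bench import sensors,snapshot,camera_info,robot
import cv2
for n in("scene","top"):
    cv2.imwrite(f"pics/{n}0.png",snapshot(n)[...,::-1]); print(n,camera_info(n))
o=sensors.get_obs();print(o);print([a for a in dir(robot) if a[0]!='_'])
E
```

```text
pics
scene {'fx': 371.91152104525264, 'fy': 371.91152104525264, 'cx': 260.7800260699632, 'cy': 193.28890449285018, 'k1': -0.07236427963905379, 'position': array([1.4539591 , 0.32244351, 0.68360475]), 'rotation': array([ 0.98370371, -0.01331891,  1.94286565])}
top {'fx': 368.7190541806009, 'fy': 368.7190541806009, 'cx': 258.36124436659156, 'cy': 189.08850992468234, 'k1': -0.08534470934107018, 'position': array([ 0.585072  , -0.01743561,  1.00264776]), 'rotation': array([ 0.07370435, -0.00380279, -1.56902745])}
{'time': 0.1, 'joint_positions': array([-1.24712470e+00,  8.78858954e-02,  1.37209754e+00, -3.44191721e-05,
        1.68357072e+00, -1.03131043e-01]), 'qvel': array([ 7.92093817e-05, -1.36443091e-03, -3.51204968e-03,  1.06455182e-03,
       -8.79800736e-04,  6.35841136e-04]), 'joint_torque': array([ 2.60171415e-03, -3.41250479e+01, -3.03303051e+01,  7.21368869e-02,
        3.04029475e-02, -9.05989191e-05]), 'tool_pos': array([ 0.22750967, -0.50025882,  0.22942137]), 'ee_rot': array([-3.13963805e+00, -1.67906724e-04,  4.26798667e-01]), 'wrist_force': array([ 1.11313288,  0.5786847 , -0.73963419]), 'wrist_torque': array([-0.00612874,  0.01716593, -0.01353153]), 'finger_force': 0.0, 'width': 0.09411989328635584}
['IKError', 'tip_reach']
```

View pics/scene0.png

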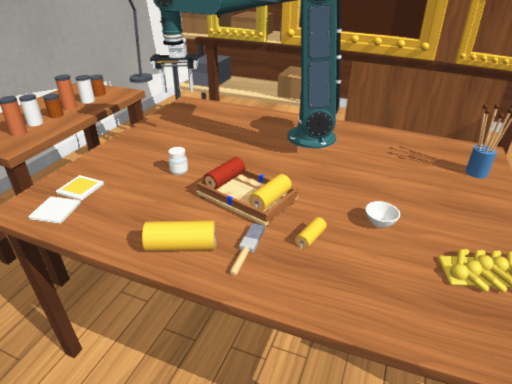

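View pics/top0.png

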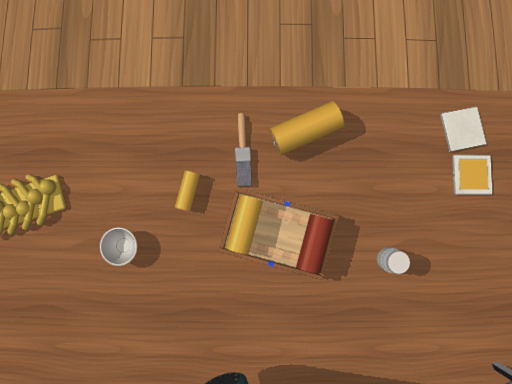

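```bash
cat > h.py <<'E'
import numpy as np,cv2
from scipy.spatial.transform import Rotation as R
from bench import sensors,snapshot,camera_info
def rays(n,px,c=None):
    c=c or camera_info(n); K=np.array([[c['fx'],0,c['cx']],[0,c['fy'],c['cy']],[0,0,1]])
    s=cv2.undistortPoints(np.array(px,float).reshape(-1,1,2),K,np.array([c['k1'],0,0,0])).reshape(-1,2)
    d=np.c_[s[:,0],-s[:,1],-np.ones(len(s))]@R.from_euler('xyz',c['rotation']).as_matrix().T
    return np.array(c['position']),d/np.linalg.norm(d,axis=1)[:,None]
def plane(n,px,z,c=None):
    o,d=rays(n,px,c); return o+d*((z-o[2])/d[:,2])[:,None]
def tri(p,d,q,e):
    A=np.c_[d,-e]; t=np.linalg.lstsq(A,q-p,rcond=None)[0]; a=p+t[0]*d;b=q+t[1]*e
    return (a+b)/2,np.linalg.norm(a-b)
def blobs(img,lo,hi,amin):
    m=cv2.inRange(cv2.cvtColor(img,cv2.COLOR_RGB2HSV),lo,hi)
    n,l,s,c=cv2.connectedComponentsWithStats(m)
    return [(s[i],c[i],l==i) for i in range(1,n) if s[i][4]>=amin]
E
python3 - <<'E'
from h import *
B=((110,150,90),(130,255,255));G=((20,140,110),(32,255,255));Rd=((0,170,60),(5,255,255))
for n in("scene","top"):
    im=cv2.imread(f"pics/{n}0.png")[...,::-1].copy()
    for k,v,a in(("blue",B,6),("gold",G,200),("red",Rd,200)):
        for s,c,m in blobs(im,*v,a):
            pts=cv2.findContours(m.astype(np.uint8),0,1)[0][0]
            print(n,k,s,c.round(1),plane(n,[c],.055)[0].round(4), [np.round(x,1) for x in cv2.minAreaRect(pts)])
E
```

```text
scene blue [259 175   4   7  25] [260.6 177.9] [ 0.4867 -0.0468  0.055 ] [array([260.5, 178. ]), array([6., 3.]), np.float64(90.0)]
scene blue [228 196   4   9  26] [229.2 199.7] [ 0.6384 -0.0877  0.055 ] [array([229.5, 200. ]), array([8., 3.]), np.float64(90.0)]
scene gold [281   0  20  46 801] [290.7  23.1] [-2.5163 -0.8852  0.055 ] [array([290.5,  22.5]), array([45., 19.]), np.float64(90.0)]
scene gold [ 340    0  108   60 2636] [401.8  37.3] [-2.2975  0.2404  0.055 ] [array([392.9,  24.6]), array([102.1,  61.1]), np.float64(6.5)]
scene gold [ 456    0   56   71 1451] [478.  43.] [-2.4537  0.9065  0.055 ] [array([487.6,  33.8]), array([56.1, 66. ]), np.float64(7.7)]
scene gold [ 206    5   62   37 1126] [240.2  27.9] [-2.0242 -1.2383  0.055 ] [array([236.5,  23. ]), array([36., 61.]), np.float64(90.0)]
scene gold [249 174  42  36 694] [272.6 189.9] [0.5388 0.0137 0.055 ] [array([270.8, 191.2]), array([20.4, 44.2]), np.float64(53.1)]
scene gold [ 64 178  32  16 283] [ 79.4 185.5] [ 0.749  -0.5613  0.055 ] [array([ 79.4, 185.4]), array([13.9, 29.7]), np.float64(56.3)]
scene gold [29
[... 1027 characters left out ...]
([28., 28.]), np.float64(90.0)]
top gold [175 171  25  39 574] [187.  190.4] [0.6512 0.1633 0.055 ] [array([187.1, 190.5]), array([15.5, 38.6]), np.float64(15.5)]
top gold [   0  174   65   61 2388] [ 29.3 201.3] [0.6213 0.5881 0.055 ] [array([ 28. , 200.9]), array([51.5, 71.5]), np.float64(71.6)]
top gold [ 226  195   36   59 1260] [243.6 224.3] [0.5646 0.0168 0.055 ] [array([243.5, 224.3]), array([22.8, 57.5]), np.float64(15.1)]
top red [297 215  18  54 233] [305.3 241.7] [ 0.5204 -0.1412  0.055 ] [array([305.3, 241.3]), array([ 4.4, 54.8]), np.float64(14.9)]
top red [306 217  26  56 665] [318.7 245.3] [ 0.511  -0.1756  0.055 ] [array([318.8, 245.1]), array([12.8, 56.1]), np.float64(15.1)]
```

```bash
python3 - <<'E'
from h import *
T=[(286.5,203.4),(270.4,263.0)];S=[(229.2,199.7),(260.6,177.9)]
P=[]
for t,s in zip(T,S):
    o,d=rays("top",[t]);q,e=rays("scene",[s]);p,g=tri(o,d[0],q,e[0]);P.append(p);print(p.round(4),g.round(4))
P=np.array(P);m=P.mean(0);v=P[0]-P[1];print("mid",m.round(4),"len",np.linalg.norm(v),"yaw",np.arctan2(v[1],v[0]))
im=cv2.imread("pics/top0.png")[...,::-1].copy()
out={}
for k,lo,hi,box in(("gold",(18,100,60),(34,255,255),(215,185,268,262)),("red",(0,150,40),(6,255,255),(290,205,345,285))):
    msk=cv2.inRange(cv2.cvtColor(im,cv2.COLOR_RGB2HSV),lo,hi); b=np.zeros_like(msk);x0,y0,x1,y1=box;b[y0:y1,x0:x1]=msk[y0:y1,x0:x1]
    b=cv2.morphologyEx(b,cv2.MORPH_CLOSE,np.ones((3,3)))
    c=max(cv2.findContours(b,0,1)[0],key=cv2.contourArea); r=cv2.minAreaRect(c)
    w=plane("top",cv2.boxPoints(r),.065); out[k]=plane("top",[r[0]],.065)[0]
    print(k,r,out[k].round(4),[round(float(np.linalg.norm(w[i]-w[i-1])),4) for i in range(2)])
g=out["gold"]-out["red"];print("sep",np.linalg.norm(g),"yawx",np.arctan2(-g[0],g[1]),"mid",((out["gold"]+out["red"])/2).round(4))
E
```

```text
[ 0.6193 -0.0957  0.0404] 0.0026
[ 0.4649 -0.0536  0.0412] 0.0025
mid [ 0.5421 -0.0747  0.0408] len 0.16000471039271824 yaw -0.2662503236673939
gold ((244.4905548095703, 224.28302001953125), (26.647947311401367, 58.24087142944336), 15.945395469665527) [0.5648 0.0141 0.065 ] [0.0673, 0.1473]
red ((314.1994934082031, 243.84197998046875), (23.107990264892578, 56.293914794921875), 14.743562698364258) [ 0.5155 -0.1626  0.065 ] [0.0585, 0.1422]
sep 0.18344797851960093 yawx -0.272106355104753 mid [ 0.5402 -0.0742  0.065 ]
```

>>> {"fn": "arm_command", "kwargs": {
  "plan": [
    {"grip":0.87,"spin":1,"slide":[0,0,0]},
    {"grip":0.87,"spin":1,"slide":[0,0,0]},
    {"grip":0.87,"spin":1,"slide":[0,0,0]},
    {"grip":0.87,"spin":1,"slide":[0,0,0]},
    {"grip":0.87,"spin":1,"slide":[0,0,0]},
    {"grip":0.87,"spin":1,"slide":[0,0,0]},
    {"grip":0.87,"spin":1,"slide":[0,0,0]},
    {"grip":0.87,"spin":0.95,"slide":[0,0,0]}
  ]
}}

```text
time: 1.1
tool_pos: [0.2276, -0.5004, 0.2298]
ee_rot: [-3.141, 0.001, -0.27]
wrist_force: [0.2, 0.3, -0.0]
width: 0.0174
finger_force: 0.0
```

>>> {"fn": "arm_command", "kwargs": {
  "plan": [
    {"grip":0.87,"spin":0,"slide":[0.034,-0.108,0]},
    {"grip":0.87,"spin":0,"slide":[0.034,-0.108,0]},
    {"grip":0.87,"spin":0,"slide":[0.034,-0.108,0]},
    {"grip":0.87,"spin":0,"slide":[0.034,-0.108,0]},
    {"grip":0.87,"spin":0,"slide":[0.034,-0.108,0]},
    {"grip":0.87,"spin":0,"slide":[0.034,-0.108,0]},
    {"grip":0.87,"spin":0,"slide":[0.034,-0.108,0]},
    {"grip":0.87,"spin":0,"slide":[0.034,-0.108,0]},
    {"grip":0.87,"spin":0,"slide":[0.034,-0.108,0]},
    {"grip":0.87,"spin":0,"slide":[0.034,-0.108,0]}
  ]
}}

```text
time: 2.35
tool_pos: [0.5346, -0.0229, 0.23]
ee_rot: [3.141, 0.001, -0.267]
wrist_force: [0.9, -0.2, 0.0]
width: 0.0062
finger_force: 0.0
```

>>> {"fn": "arm_command", "kwargs": {
  "plan": [
    {"grip":0.87,"spin":0,"slide":[0.02,-0.06,0.06]},
    {"grip":0.87,"spin":0,"slide":[0.019,-0.059,0.06]},
    {"grip":0.87,"spin":0,"slide":[0,0,0.05]},
    {"grip":0.87,"spin":0,"slide":[0,0,0]},
    {"grip":0.87,"spin":0,"slide":[0,0,0]}
  ]
}}

```text
time: 2.98
tool_pos: [0.5689, 0.0273, 0.1463]
ee_rot: [-3.141, -0.001, -0.267]
wrist_force: [-0.5, -0.5, -0.4]
width: 0.0059
finger_force: 0.0
```

```bash
python3 - <<'E'
from h import *
from scipy.optimize import brentq
im=cv2.imread("pics/scene0.png")[...,::-1].copy()
u=np.array([np.cos(-.267),np.sin(-.267),0]);yv=np.array([-u[1],u[0],0])
for k,lo,hi,box,off in(("gold",(18,120,60),(34,255,255),(240,165,300,215),.092),("red",(0,170,40),(6,255,255),(195,150,250,195),-.092)):
    msk=cv2.inRange(cv2.cvtColor(im,cv2.COLOR_RGB2HSV),lo,hi);x0,y0,x1,y1=box
    A=np.array([.541,-.0745,0])+off*yv; zs=[]
    for c in range(x0,x1,2):
        r=np.where(msk[y0:y1,c])[0]
        if len(r)<5: continue
        o,d=rays("scene",[(c,y0+r[0]-.5)]);d=d[0]
        n=np.cross(d,u);n/=np.linalg.norm(n); n*=np.sign(n[2])
        # axis point A+z: n.(A+z - o) = -30mm (axis below the ray plane)
        z=(n@(o-A)-.03)/n[2]; 
        # along-axis location of tangent
        a,g=tri(o,d,A+[0,0,z],u); zs.append((c,y0+int(r[0]),round(1e3*float((a-A)@u)),round(1e3*float(z),1)))
    print(k,zs)
E
```

```text
gold [(248, 197, 79, 59.8), (250, 194, 70, 65.2), (252, 192, 60, 67.2), (254, 191, 51, 65.8), (256, 189, 41, 67.8), (258, 188, 31, 66.3), (260, 187, 21, 64.8), (262, 186, 11, 63.3), (264, 184, 1, 65.4), (266, 183, -9, 63.8), (268, 181, -20, 65.9), (270, 180, -30, 64.4), (272, 179, -41, 62.8), (274, 177, -52, 64.9), (276, 176, -63, 63.3), (278, 175, -74, 61.7), (280, 174, -86, 60.1), (282, 174, -98, 54.5), (284, 174, -110, 48.9), (286, 175, -123, 39.1), (288, 177, -137, 25.1), (290, 180, -151, 6.5)]
red [(211, 171, 41, 61.5), (213, 170, 31, 60.9), (215, 169, 22, 60.4), (217, 167, 12, 63.4), (219, 166, 2, 62.8), (221, 165, -7, 62.3), (223, 164, -17, 61.7), (225, 163, -27, 61.1), (227, 162, -37, 60.5), (229, 160, -48, 63.7), (231, 159, -58, 63.1), (233, 158, -68, 62.5), (235, 157, -79, 61.9), (237, 157, -89, 57.5), (239, 158, -100, 49.2), (241, 160, -111, 36.7), (243, 162, -122, 24.0)]
```

>>> {"fn": "arm_command", "kwargs": {
  "plan": [
    {"grip":0.87,"spin":0,"slide":[0,0,0.02]},
    {"grip":0.87,"spin":0,"slide":[0,0,0.014]},
    {"grip":0.87,"spin":0,"slide":[0,0,0]},
    {"grip":0.87,"spin":0,"slide":[0,0,0]}
  ]
}}

```text
time: 3.48
tool_pos: [0.5687, 0.0275, 0.1286]
ee_rot: [3.142, -0.0, -0.267]
wrist_force: [-0.6, -0.1, 0.5]
width: 0.0062
finger_force: 0.0
```

>>> {"fn": "arm_command", "kwargs": {
  "plan": [
    {"grip":0.87,"spin":0,"slide":[0,0,0.006]},
    {"grip":0.87,"spin":0,"slide":[0,0,0.006]},
    {"grip":0.87,"spin":0,"slide":[0,0,0]},
    {"grip":0.87,"spin":0,"slide":[0,0,0]}
  ]
}}

```text
time: 3.98
tool_pos: [0.5686, 0.0276, 0.1224]
ee_rot: [3.142, -0.0, -0.267]
wrist_force: [-0.1, -0.1, -0.0]
width: 0.0059
finger_force: 0.0
```

>>> {"fn": "arm_command", "kwargs": {
  "plan": [
    {"grip":0.87,"spin":0,"slide":[0,0,0.001]},
    {"grip":0.87,"spin":0,"slide":[0,0,0]},
    {"grip":0.87,"spin":0,"slide":[0,0,0]}
  ]
}}

```text
time: 4.35
tool_pos: [0.5686, 0.0276, 0.122]
ee_rot: [3.142, -0.0, -0.267]
wrist_force: [-0.2, -0.1, 0.3]
width: 0.006
finger_force: 0.0
```

>>> {"fn": "arm_command", "kwargs": {
  "plan": [
    {"grip":0.87,"spin":0,"slide":[0,0,0.001]},
    {"grip":0.87,"spin":0,"slide":[0,0,0]},
    {"grip":0.87,"spin":0,"slide":[0,0,0]}
  ]
}}

```text
time: 4.72
tool_pos: [0.5686, 0.0276, 0.1214]
ee_rot: [3.142, -0.0, -0.267]
wrist_force: [0.2, 1.1, 0.2]
width: 0.0063
finger_force: 0.0
```

>>> {"fn": "arm_command", "kwargs": {
  "plan": [
    {"grip":0.87,"spin":0,"slide":[0,0,0.001]},
    {"grip":0.87,"spin":0,"slide":[0,0,0]},
    {"grip":0.87,"spin":0,"slide":[0,0,0]}
  ]
}}

```text
time: 5.1
tool_pos: [0.5686, 0.0276, 0.121]
ee_rot: [3.141, -0.0, -0.267]
wrist_force: [-0.1, 0.2, -0.6]
width: 0.0059
finger_force: 0.0
```

```bash
python3 - <<'E'
from h import *
im=snapshot("scene")[110:260,180:340,::-1]; cv2.imwrite("pics/s1.png",cv2.resize(im,None,fx=4.5,fy=4,interpolation=2))
E
```

```text
(no output)
```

View pics/s1.png

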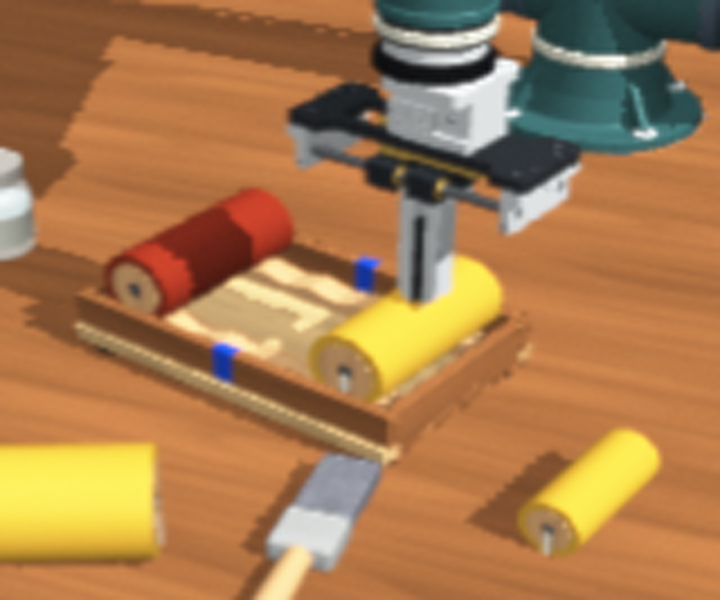

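The closed fingertips (crop about 425,298) stand just above the middle of the gold roller, and the neighbour is untouched. I'll carry on with small touch steps.

>>> {"fn": "arm_command", "kwargs": {
  "plan": [
    {"grip":0.87,"spin":0,"slide":[0,0,0.0008]},
    {"grip":0.87,"spin":0,"slide":[0,0,0]},
    {"grip":0.87,"spin":0,"slide":[0,0,0]}
  ]
}}

```text
time: 5.52
tool_pos: [0.5686, 0.0276, 0.1206]
ee_rot: [3.142, -0.0, -0.267]
wrist_force: [0.1, -0.3, -0.3]
width: 0.0059
finger_force: 0.0
```

>>> {"fn": "arm_command", "kwargs": {
  "plan": [
    {"grip":0.87,"spin":0,"slide":[0,0,0.0008]},
    {"grip":0.87,"spin":0,"slide":[0,0,0]},
    {"grip":0.87,"spin":0,"slide":[0,0,0]}
  ]
}}

```text
time: 5.9
tool_pos: [0.5686, 0.0276, 0.1202]
ee_rot: [3.142, -0.0, -0.267]
wrist_force: [-0.6, -1.0, 0.1]
width: 0.0063
finger_force: 0.0
```

>>> {"fn": "arm_command", "kwargs": {
  "plan": [
    {"grip":0.87,"spin":0,"slide":[0,0,0.0008]},
    {"grip":0.87,"spin":0,"slide":[0,0,0]},
    {"grip":0.87,"spin":0,"slide":[0,0,0]}
  ]
}}

```text
time: 6.28
tool_pos: [0.5686, 0.0276, 0.1198]
ee_rot: [3.141, -0.0, -0.267]
wrist_force: [-0.5, 0.2, -0.6]
width: 0.0065
finger_force: 0.0
```

>>> {"fn": "arm_command", "kwargs": {
  "plan": [
    {"grip":0.87,"spin":0,"slide":[0,0,0.0006]},
    {"grip":0.87,"spin":0,"slide":[0,0,0]},
    {"grip":0.87,"spin":0,"slide":[0,0,0]}
  ]
}}

```text
time: 6.65
tool_pos: [0.5686, 0.0276, 0.1194]
ee_rot: [3.141, -0.0, -0.267]
wrist_force: [-0.3, -1.0, 0.5]
width: 0.0063
finger_force: 0.0
```

>>> {"fn": "arm_command", "kwargs": {
  "plan": [
    {"grip":0.87,"spin":0,"slide":[0,0,0.0008]},
    {"grip":0.87,"spin":0,"slide":[0,0,0]},
    {"grip":0.87,"spin":0,"slide":[0,0,0]}
  ]
}}

```text
time: 7.02
tool_pos: [0.5686, 0.0276, 0.1191]
ee_rot: [3.142, -0.0, -0.267]
wrist_force: [0.1, 0.9, -0.1]
width: 0.0063
finger_force: 0.0
```

>>> {"fn": "arm_command", "kwargs": {
  "plan": [
    {"grip":0.87,"spin":0,"slide":[0,0,0.0006]},
    {"grip":0.87,"spin":0,"slide":[0,0,0]},
    {"grip":0.87,"spin":0,"slide":[0,0,0]}
  ]
}}

```text
time: 7.4
tool_pos: [0.5687, 0.0276, 0.1188]
ee_rot: [3.142, -0.0, -0.267]
wrist_force: [0.1, -0.4, 0.2]
width: 0.0062
finger_force: 0.1
```

>>> {"fn": "arm_command", "kwargs": {
  "plan": [
    {"grip":0.87,"spin":0,"slide":[0,0,0.0006]},
    {"grip":0.87,"spin":0,"slide":[0,0,0]},
    {"grip":0.87,"spin":0,"slide":[0,0,0]}
  ]
}}

```text
time: 7.78
tool_pos: [0.5687, 0.0276, 0.1187]
ee_rot: [-3.142, -0.0, -0.267]
wrist_force: [0.4, -0.1, 0.6]
width: 0.0059
finger_force: 0.7
```

>>> {"fn": "arm_command", "kwargs": {
  "plan": [
    {"grip":0.87,"spin":0,"slide":[0,0,0.0006]},
    {"grip":0.87,"spin":0,"slide":[0,0,0]},
    {"grip":0.87,"spin":0,"slide":[0,0,0]}
  ]
}}

```text
time: 8.15
tool_pos: [0.5687, 0.0276, 0.1186]
ee_rot: [-3.142, -0.0, -0.267]
wrist_force: [-0.7, 0.8, 3.5]
width: 0.0064
finger_force: 1.9
```

>>> {"fn": "arm_command", "kwargs": {
  "plan": [
    {"grip":0.87,"spin":0,"slide":[0,0,0.0004]},
    {"grip":0.87,"spin":0,"slide":[0,0.01,-0.001]},
    {"grip":0.87,"spin":0,"slide":[0,0.01,-0.001]}
  ]
}}

```text
time: 8.52
tool_pos: [0.5663, 0.0187, 0.1202]
ee_rot: [-3.14, -0.001, -0.266]
wrist_force: [-2.0, 2.2, 8.7]
width: 0.006
finger_force: 3.9
```

>>> {"fn": "arm_command", "kwargs": {
  "plan": [
    {"grip":0.87,"spin":0,"slide":[0,0.01,-0.0016]},
    {"grip":0.87,"spin":0,"slide":[0,0.01,-0.0012]}
  ]
}}

```text
time: 8.78
tool_pos: [0.5636, 0.0087, 0.1214]
ee_rot: [-3.14, -0.001, -0.267]
wrist_force: [-1.8, 1.6, 6.3]
width: 0.0061
finger_force: 2.9
```

>>> {"fn": "arm_command", "kwargs": {
  "plan": [
    {"grip":0.87,"spin":0,"slide":[0,0.01,-0.001]},
    {"grip":0.87,"spin":0,"slide":[0,0.01,-0.001]}
  ]
}}

```text
time: 9.02
tool_pos: [0.5611, -0.0009, 0.1224]
ee_rot: [-3.14, -0.001, -0.267]
wrist_force: [-0.9, 1.6, 7.0]
width: 0.0057
finger_force: 3.4
```

>>> {"fn": "arm_command", "kwargs": {
  "plan": [
    {"grip":0.87,"spin":0,"slide":[0,0.01,-0.0006]},
    {"grip":0.87,"spin":0,"slide":[0,0.01,-0.0004]}
  ]
}}

```text
time: 9.28
tool_pos: [0.5584, -0.0108, 0.1232]
ee_rot: [-3.141, -0.001, -0.267]
wrist_force: [-0.9, 0.8, 5.8]
width: 0.0061
finger_force: 3.3
```

>>> {"fn": "arm_command", "kwargs": {
  "plan": [
    {"grip":0.87,"spin":0,"slide":[0,0.01,-0.0001]},
    {"grip":0.87,"spin":0,"slide":[0,0.008,0]}
  ]
}}

```text
time: 9.52
tool_pos: [0.5558, -0.0201, 0.1225]
ee_rot: [3.141, -0.001, -0.267]
wrist_force: [-0.7, -0.6, 4.3]
width: 0.0061
finger_force: 1.9
```

>>> {"fn": "arm_command", "kwargs": {
  "plan": [
    {"grip":0.87,"spin":0,"slide":[0,0.01,0.0008]},
    {"grip":0.87,"spin":0,"slide":[0,0.008,0.001]},
    {"grip":0.87,"spin":0,"slide":[0,0.006,-0.02]},
    {"grip":0.87,"spin":0,"slide":[0,0,-0.03]},
    {"grip":0.87,"spin":0,"slide":[0,0,0]}
  ]
}}

```text
time: 10.15
tool_pos: [0.5538, -0.0313, 0.1483]
ee_rot: [-3.141, -0.004, -0.267]
wrist_force: [0.9, -0.1, -0.3]
width: 0.0062
finger_force: 0.0
```

>>> {"fn": "arm_command", "kwargs": {
  "plan": [
    {"grip":0.87,"spin":0,"slide":[0,0,0]},
    {"grip":0.87,"spin":0,"slide":[0,0,0]},
    {"grip":0.87,"spin":0,"slide":[0,0,0]},
    {"grip":0.87,"spin":0,"slide":[0,0,0]},
    {"grip":0.87,"spin":0,"slide":[0,0,0]},
    {"grip":0.87,"spin":0,"slide":[0,0,0]},
    {"grip":0.87,"spin":0,"slide":[0,0,0]},
    {"grip":0.87,"spin":0,"slide":[0,0,0]},
    {"grip":0.87,"spin":0,"slide":[0,0,0]},
    {"grip":0.87,"spin":0,"slide":[0,0,0]}
  ]
}}

```text
time: 11.4
tool_pos: [0.5525, -0.0313, 0.146]
ee_rot: [3.142, -0.0, -0.267]
wrist_force: [-0.7, -0.2, -0.3]
width: 0.0063
finger_force: 0.0
```

>>> {"fn": "arm_command", "kwargs": {
  "plan": [
    {"grip":0.87,"spin":0,"slide":[0,0,0]},
    {"grip":0.87,"spin":0,"slide":[0,0,0]},
    {"grip":0.87,"spin":0,"slide":[0,0,0]},
    {"grip":0.87,"spin":0,"slide":[0,0,0]},
    {"grip":0.87,"spin":0,"slide":[0,0,0]},
    {"grip":0.87,"spin":0,"slide":[0,0,0]},
    {"grip":0.87,"spin":0,"slide":[0,0,0]},
    {"grip":0.87,"spin":0,"slide":[0,0,0]}
  ]
}}

```text
time: 12.4
tool_pos: [0.5525, -0.0312, 0.146]
ee_rot: [3.142, -0.0, -0.267]
wrist_force: [-1.0, -0.6, 0.1]
width: 0.0062
finger_force: 0.0
```

```bash
python3 - <<'E'
from h import *
im=snapshot("scene")[110:260,180:340,::-1]; cv2.imwrite("pics/s2.png",cv2.resize(im,None,fx=4.5,fy=4,interpolation=2))
E
```

```text
(no output)
```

View pics/s2.png

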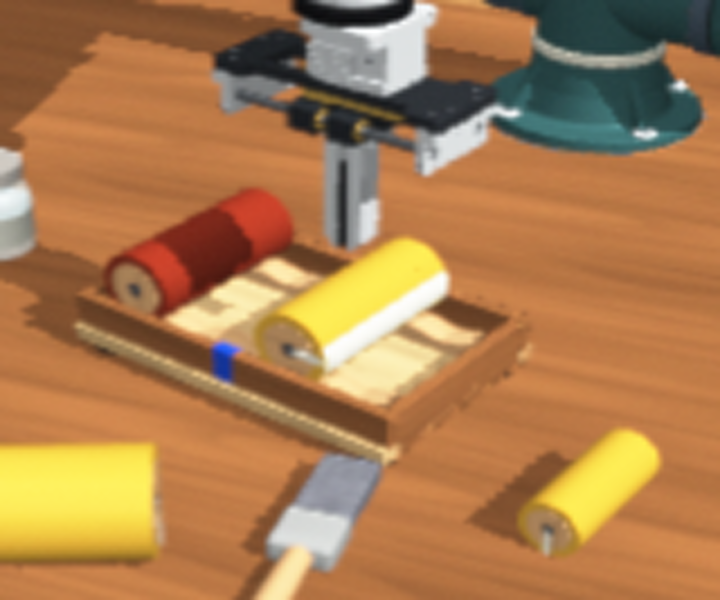

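The roller is seated in the +46 groove with its strip on the side (crop about 390,310). That is a quarter turn, as expected. The second stroke starts from the same offset, shifted by 46 mm.

>>> {"fn": "arm_command", "kwargs": {
  "plan": [
    {"grip":0.87,"spin":0,"slide":[0,-0.03,0]},
    {"grip":0.87,"spin":0,"slide":[0,0,0.03]},
    {"grip":0.87,"spin":0,"slide":[0,0,0.02]},
    {"grip":0.87,"spin":0,"slide":[0,0,0]},
    {"grip":0.87,"spin":0,"slide":[0,0,0]},
    {"grip":0.87,"spin":0,"slide":[0,0,0]}
  ]
}}

```text
time: 13.2
tool_pos: [0.5565, -0.017, 0.1211]
ee_rot: [3.141, -0.0, -0.267]
wrist_force: [0.5, 0.4, 0.0]
width: 0.0061
finger_force: 0.0
```

>>> {"fn": "arm_command", "kwargs": {
  "plan": [
    {"grip":0.87,"spin":0,"slide":[0,0,0.002]},
    {"grip":0.87,"spin":0,"slide":[0,0,0.001]},
    {"grip":0.87,"spin":0,"slide":[0,0,0.001]},
    {"grip":0.87,"spin":0,"slide":[0,0,0]},
    {"grip":0.87,"spin":0,"slide":[0,0,0]}
  ]
}}

```text
time: 13.82
tool_pos: [0.5565, -0.0168, 0.119]
ee_rot: [3.141, -0.0, -0.267]
wrist_force: [0.2, -0.0, 0.1]
width: 0.006
finger_force: 0.0
```

>>> {"fn": "arm_command", "kwargs": {
  "plan": [
    {"grip":0.87,"spin":0,"slide":[0,0,0.0008]},
    {"grip":0.87,"spin":0,"slide":[0,0,0.0004]},
    {"grip":0.87,"spin":0,"slide":[0,0,0]},
    {"grip":0.87,"spin":0,"slide":[0,0,0]}
  ]
}}

```text
time: 14.32
tool_pos: [0.5566, -0.0168, 0.1187]
ee_rot: [-3.142, -0.0, -0.267]
wrist_force: [-0.2, 0.0, 1.1]
width: 0.0064
finger_force: 0.8
```

Contact is at the same height as before, so I'll repeat the stroke.

>>> {"fn": "arm_command", "kwargs": {
  "plan": [
    {"grip":0.87,"spin":0,"slide":[0,0,0.0008]},
    {"grip":0.87,"spin":0,"slide":[0,0.01,-0.0012]},
    {"grip":0.87,"spin":0,"slide":[0,0.01,-0.0012]}
  ]
}}

```text
time: 14.7
tool_pos: [0.5541, -0.0262, 0.1203]
ee_rot: [-3.141, -0.001, -0.267]
wrist_force: [-1.2, 2.2, 5.5]
width: 0.0066
finger_force: 3.1
```

>>> {"fn": "arm_command", "kwargs": {
  "plan": [
    {"grip":0.87,"spin":0,"slide":[0,0.01,-0.0012]},
    {"grip":0.87,"spin":0,"slide":[0,0.01,-0.001]}
  ]
}}

```text
time: 14.95
tool_pos: [0.5513, -0.0361, 0.1214]
ee_rot: [-3.141, -0.001, -0.267]
wrist_force: [-2.4, 1.9, 5.4]
width: 0.006
finger_force: 2.7
```

>>> {"fn": "arm_command", "kwargs": {
  "plan": [
    {"grip":0.87,"spin":0,"slide":[0,0.01,-0.001]},
    {"grip":0.87,"spin":0,"slide":[0,0.01,-0.001]}
  ]
}}

```text
time: 15.2
tool_pos: [0.5488, -0.0457, 0.1225]
ee_rot: [-3.141, -0.001, -0.267]
wrist_force: [-1.5, 1.4, 6.9]
width: 0.0064
finger_force: 3.1
```

>>> {"fn": "arm_command", "kwargs": {
  "plan": [
    {"grip":0.87,"spin":0,"slide":[0,0.01,-0.0006]},
    {"grip":0.87,"spin":0,"slide":[0,0.01,-0.0004]}
  ]
}}

```text
time: 15.45
tool_pos: [0.5461, -0.0556, 0.1231]
ee_rot: [-3.141, -0.001, -0.267]
wrist_force: [-1.5, 0.4, 5.7]
width: 0.006
finger_force: 2.9
```

>>> {"fn": "arm_command", "kwargs": {
  "plan": [
    {"grip":0.87,"spin":0,"slide":[0,0.01,-0.0001]},
    {"grip":0.87,"spin":0,"slide":[0,0.008,0]}
  ]
}}

```text
time: 15.7
tool_pos: [0.5436, -0.0648, 0.1224]
ee_rot: [3.141, -0.001, -0.267]
wrist_force: [-1.2, -0.6, 4.2]
width: 0.006
finger_force: 1.9
```

Same as the first stroke: it has passed the ridge, so I'll release and let it settle.

>>> {"fn": "arm_command", "kwargs": {
  "plan": [
    {"grip":0.87,"spin":0,"slide":[0,0.01,0.0008]},
    {"grip":0.87,"spin":0,"slide":[0,0.008,0.001]},
    {"grip":0.87,"spin":0,"slide":[0,0.006,-0.02]},
    {"grip":0.87,"spin":0,"slide":[0,0,-0.05]},
    {"grip":0.87,"spin":0,"slide":[-0.1,0,-0.06]},
    {"grip":0.87,"spin":0,"slide":[-0.1,0,-0.06]},
    {"grip":0.87,"spin":0,"slide":[0,0,0]},
    {"grip":0.87,"spin":0,"slide":[0,0,0]},
    {"grip":0.87,"spin":0,"slide":[0,0,0]},
    {"grip":0.87,"spin":0,"slide":[0,0,0]}
  ]
}}

```text
time: 16.95
tool_pos: [0.4441, -0.0494, 0.2145]
ee_rot: [3.141, 0.003, -0.267]
wrist_force: [-0.7, -0.5, 0.6]
width: 0.0059
finger_force: 0.0
```

>>> {"fn": "arm_command", "kwargs": {
  "plan": [
    {"grip":0.87,"spin":0,"slide":[0,0,0]},
    {"grip":0.87,"spin":0,"slide":[0,0,0]},
    {"grip":0.87,"spin":0,"slide":[0,0,0]},
    {"grip":0.87,"spin":0,"slide":[0,0,0]},
    {"grip":0.87,"spin":0,"slide":[0,0,0]},
    {"grip":0.87,"spin":0,"slide":[0,0,0]},
    {"grip":0.87,"spin":0,"slide":[0,0,0]},
    {"grip":0.87,"spin":0,"slide":[0,0,0]},
    {"grip":0.87,"spin":0,"slide":[0,0,0]},
    {"grip":0.87,"spin":0,"slide":[0,0,0]}
  ]
}}

```text
time: 18.2
tool_pos: [0.4439, -0.0492, 0.216]
ee_rot: [3.142, -0.0, -0.267]
wrist_force: [0.5, 0.7, -0.0]
width: 0.006
finger_force: 0.0
```

>>> {"fn": "arm_command", "kwargs": {
  "plan": [
    {"grip":0.87,"spin":0,"slide":[0,0,0]},
    {"grip":0.87,"spin":0,"slide":[0,0,0]},
    {"grip":0.87,"spin":0,"slide":[0,0,0]},
    {"grip":0.87,"spin":0,"slide":[0,0,0]},
    {"grip":0.87,"spin":0,"slide":[0,0,0]},
    {"grip":0.87,"spin":0,"slide":[0,0,0]},
    {"grip":0.87,"spin":0,"slide":[0,0,0]},
    {"grip":0.87,"spin":0,"slide":[0,0,0]},
    {"grip":0.87,"spin":0,"slide":[0,0,0]},
    {"grip":0.87,"spin":0,"slide":[0,0,0]}
  ]
}}

```text
time: 19.45
tool_pos: [0.4439, -0.0492, 0.216]
ee_rot: [3.142, -0.0, -0.267]
wrist_force: [-0.1, -0.1, -0.1]
width: 0.0057
finger_force: 0.0
```

```bash
python3 - <<'E'
from h import *
im=snapshot("scene")[110:260,180:340,::-1]; cv2.imwrite("pics/s3.png",cv2.resize(im,None,fx=4.5,fy=4,interpolation=2))
E
```

```text
(no output)
```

View pics/s3.png

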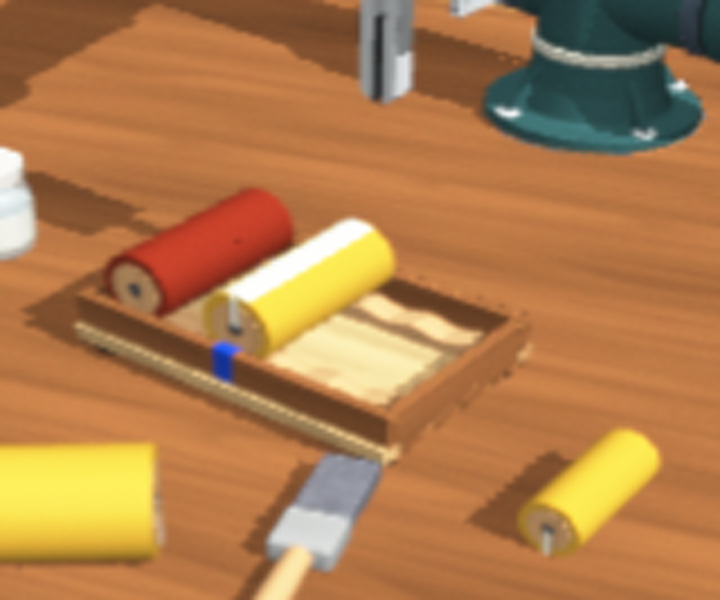

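The roller lies in the taped groove (crop about 300,290). Its white strip and the end-face tick at (233,310) both point straight up, and nothing else has moved.

```bash
python3 - <<'E'
from bench import ticket
print(ticket.close_job())
E
```

```text
the job is handed in; nothing more can be done
None
```

The roller was rolled over two ridges with light pressure (8.7 N was the highest reading). It rests in the blue-taped middle groove, white strip up by the last picture; the job is handed in, but no verdict was returned.

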